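# Park the optics on their matching pads

### The job

Clear the beam path: stand the mirror mount on the round pad, the brass splitter block on the square pad and the lens mount on the oblong pad, each centred on the grey outline that matches its foot and turned to line up with it. Draw the filter slider straight and level out of its guide and lay it flat in the grey tray. Do not tip any of the four on the way; let go of everything at the end.

Things in the scene. Friction and masses are not known exactly. Their poses are not given: they have to be found in the camera images.
- mirror_mount: Loose mirror mount, 0.25 kg. Round dark foot 56 mm across, 12 mm high; thin post; upright black plate 44 mm wide (y), 12 mm thick (x), 30 to 74 mm above the underside, round mirror on its -x face, two brass knobs on its +x side (reach x = 26 mm, within 19 mm of the middle in y). Grip the plate across its 44 mm width (along y). Origin: centre of the foot's underside; z up.
- splitter_block: Loose beam-splitter block, 0.30 kg. Square dark foot 54 x 54 mm, 10 mm high; on it a brass block 32 x 32 mm, 10 to 60 mm above the underside, dark round windows in its sides, small steel screw on top (to 70 mm). Grip the block across 32 mm, either way. Origin: centre of the foot's underside; x, y along the foot's sides, z up.
- lens_mount: Loose lens mount, 0.24 kg. Oblong dark foot 40 mm (x) by 76 mm (y), 10 mm high; thin post; upright black round lens cell 48 mm across, 16 mm thick, axis along x, centre 52 mm above the underside (top 76 mm). Grip the cell across its 16 mm thickness (along x). Origin: centre of the foot's underside; z up.
- filter_slider: Loose aluminium slider, 0.11 kg: flat bar 100 mm long (x), 40 wide (y), 8 thick, two round filters; narrows to 24 mm wide in its last 22 mm at -x, where an upright black tab stands, 20 mm (x) by 24 (y), centred at x = -40 mm, top 42 mm above the underside. Grip the tab along y. Starts pushed into the guide, axes parallel to it, tab free outside the mouth. Origin: centre of the bar's underside.
- guide: Fixed black guide block 80 mm (x) by 68 (y), 27 high, with a level channel along x, open at x = -40 mm (mouth, roughly towards the robot), stopped at +x. Channel 44 mm wide, floor 10 mm, lips' underside 21 mm above the bench; the lips cover the slider's edges, so it must be drawn along the guide's -x, 75 mm until free. Origin: centre of the underside.
- round_pad: Fixed round black rubber pad, 80 mm across, 3 mm thick, with a grey round outline 56 mm across in its middle: the place of the mirror mount, any way round. Origin: centre of the underside.
- square_pad: Fixed square black rubber pad, 78 x 78 mm, 3 mm thick, with a grey 54 mm square in its middle: the place of the splitter block, sides parallel, in any of the four ways. Origin: centre of the underside; x and y along its sides.
- oblong_pad: Fixed oblong black rubber pad, 64 mm (x) by 100 mm (y), 3 mm thick, with a grey 40 x 76 mm oblong in its middle: the place of the lens mount, long sides parallel, either way round. Origin: centre of the underside.
- tray: Fixed shallow open grey tray, 130 mm (x) by 70 mm (y) outside, 122 x 62 mm inside, rim 11 mm and inner floor 4 mm above the bench: the place of the filter slider, lengthwise, either way round. Origin: centre of the underside.

How it is judged:
By the outcome, as a careful person would: the job done as asked, in the order asked, and still so for the second after the job is handed in, with the robot touching nothing.
It also fails if it takes over 136 s, if anything falls off the work surface, if the arm or the gripper's body presses on something with over 40 N, if the wrist force passes 120 N, or if a joint passes its speed limit or range.

### The arm

A 7-joint arm with a two-finger parallel gripper is mounted at the origin on the work surface. World frame = base frame: x ahead of the robot, y to its left, z up, the work surface at z = 0. Lengths are in m, angles in rad, forces in N, time in s.
With the tool pointing down it reaches from about 0.4 to 0.85 m from the base axis. Payload 6.9 kg.
Tool frame: the origin (TCP) lies midway between the tips of the shut fingers; the grasp point (between the pads) lies behind it (ctrl.pinch_z is the z of the grasp point in the tool frame, in m); z points along the fingers, y is the direction in which the jaws open and shut (so a half turn about z gives the same grasp; the last joint's range is limited). The gripper opens to 85 mm and grips with 20 to 120 N. Pads are 22 mm wide; open, the fingers measure 114 mm over their backs; the gripper's body (76 mm by 85 mm) begins 54 mm behind the grasp point. The pads swing forward as they close: fully open they stand 13 mm farther back than shut.
Start: joints at [1.407, 0.507, -0.238, 1.5, 0.126, 1.149, -0.155], TCP at [0.167, -0.602, 0.231] pointing down, gripper open.
Joint ranges: [-3.08, 3.08], [-0.24, 2.05], [-1.43, 1.35], [0, 2.5], [-1.52, 4.66], [0.17, 1.96], [-2.89, 2.89]. Speed limits (rad/s): [2.39, 2.39, 3.14, 3.14, 3.14, 3.14, 3.14].

### API

Orientations are given as a unit quaternion [w, x, y, z].
In Python, from station import ctrl, get_state, vision, ticket, models gives the robot as it stands. Calls block until the motion is done:
- ctrl.movep(position, orientation): joint-space move of the TCP to a pose.
- ctrl.movel(position, frame=None, max_speed=0.15): straight line of the TCP; frame=None keeps the orientation; max_speed is the mean speed in m/s.
- ctrl.set_joints(angles): joint-space move.
- ctrl.ungrasp() and ctrl.close_gripper(force=None): open the fingers fully, or close them until they stop; force is the grip in N (None keeps the last).
- ctrl.pause(seconds).
- ctrl.ik(position, orientation): joint angles nearest the present ones, or None.
- get_state(): the state.
- vision.grab_frame(name): name is "scene" or "side" or "wrist"; returns (picture, depth): 420x560x3 uint8, blue, green, red; 420x560 float32, m along the optical axis (not along the pixel's ray), 0 where there is no reading.
- vision.camera_info(name): a dict with "mtx" (3x3 intrinsics, pixels), "R" (3x3) and "t" (3): a world point X has camera coordinates R X + t; the wrist camera has in their place "hand_eye" (4x4, takes a point from camera to tool coordinates, whose origin is the TCP and whose axes are the flange's). Camera axes: x right, y down, z forward; pixel columns grow to the right and rows downward; lengths in m; the calibration is good to about 2 mm. A picture is of the moment at which its call begins: read the wrist's pose just before it. camera_info takes no time and is no camera call.
A pose or a line that the arm cannot do raises ctrl.Unreachable and nothing moves.
- ticket.close_job(): hands the job in, once; it reports no verdict.
Trained networks look in the newest picture that a camera, given by its name, has taken for a name from the list of things; names that differ only in an ending like _2 or _b are one class to them, and where a whole thing is asked for, a point or a joint stands for the part that bears it (a point fixed in the world has none). Each returns a list of dicts, best first, with "p" (0 to 1); they miss things now and then, are a little off and sometimes report something else, mostly with a low value. They report only what shows in the picture. A call takes as long as a camera call.
- models.recognise(camera, target): "point" ([column, row] in pixels, amid what is visible of it).
- models.masks_of(camera, target): "mask" (420x560 bool, what is visible of it) and "point" ([column, row] in pixels, amid what is visible of it).
The state is a dict: "time": time; "qpos": joint angles; "qd": joint speeds; "tau": joint torques, N m; "tcp_pos": TCP position; "eef_rot": TCP orientation; "contact_force": force on the tool from outside, world axes, zero at the start; "wrist_torque": the same for the moment, N m; "width": finger opening in m.
Only numpy, scipy, OpenCV 4.12 (cv2) and the standard library are available. Lean on these libraries where they do the work, as an engineer would, in place of code of your own. Each camera call takes 0.05 s, during which the arm holds its last target.

## Working session

There is one attempt and no reset: what is moved stays moved. The work goes in short steps, each a Python script; the robot and the scene stay as the last script left them, time stands still between calls to the robot, and variables do not carry over. Pictures are saved under pics/ and viewed, and the job is handed in when it is done.

```bash
ls; mkdir -p pics; python3 - <<'E'
from station import ctrl,get_state,vision,ticket,models
import cv2,numpy as np
np.set_printoptions(precision=4,suppress=True)
s=get_state();print({k:np.round(v,3) for k,v in s.items()},ctrl.pinch_z)
for n in ["scene","side","wrist"]:
    im,d=vision.grab_frame(n);cv2.imwrite(f"pics/{n}0.png",im);print(n,vision.camera_info(n))
    np.save(f"pics/{n}0d.npy",d)
E
```

```text
pics
{'time': np.float64(0.0), 'qpos': array([ 1.406,  0.508, -0.238,  1.501,  0.126,  1.149, -0.155]), 'qd': array([-0.001,  0.001,  0.   ,  0.002, -0.   , -0.001,  0.   ]), 'tau': array([  0.   , -62.059,  -2.186, -24.965,   0.013,   0.012,   0.   ]), 'tcp_pos': array([ 0.166, -0.602,  0.23 ]), 'eef_rot': array([-0.001,  0.991,  0.134, -0.   ]), 'contact_force': array([-0.013,  0.001,  1.374]), 'wrist_torque': array([-0.02 ,  0.004,  0.02 ]), 'width': np.float64(0.085)} -0.0187
scene {'mtx': array([[527.5127,   0.    , 274.4703],
       [  0.    , 527.5127, 198.0185],
       [  0.    ,   0.    ,   1.    ]]), 'R': array([[-0.0974,  0.9952, -0.0055],
       [ 0.6375,  0.0581, -0.7682],
       [-0.7642, -0.0783, -0.6402]]), 't': array([ 0.0563, -0.2913,  1.8854])}
side {'mtx': array([[446.6104,   0.    , 277.8423],
       [  0.    , 446.6104, 213.8708],
       [  0.    ,   0.    ,   1.    ]]), 'R': array([[-0.8086, -0.588 , -0.0201],
       [-0.3578,  0.5187, -0.7765],
       [ 0.467 , -0.6207, -0.6298]]), 't': array([0.3943, 0.2072, 1.1494])}
wrist {'mtx': array([[364.6425,   0.    , 277.1931],
       [  0.    , 364.6425, 207.3868],
       [  0.    ,   0.    ,   1.    ]]), 'hand_eye': array([[-0.0006, -0.9474, -0.3201,  0.0818],
       [ 1.    , -0.0005, -0.0004,  0.0002],
       [ 0.0002, -0.3201,  0.9474, -0.143 ],
       [ 0.    ,  0.    ,  0.    ,  1.    ]])}
```

View pics/scene0.png

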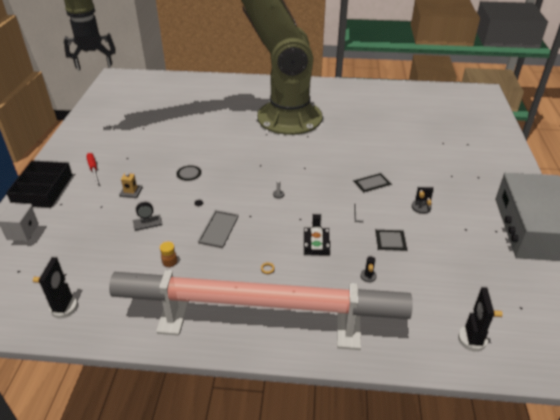

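View pics/side0.png

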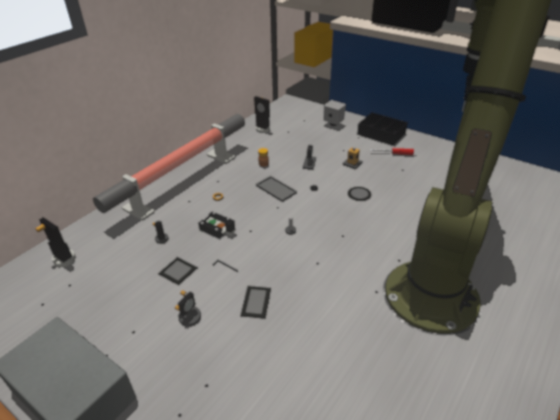

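View pics/wrist0.png

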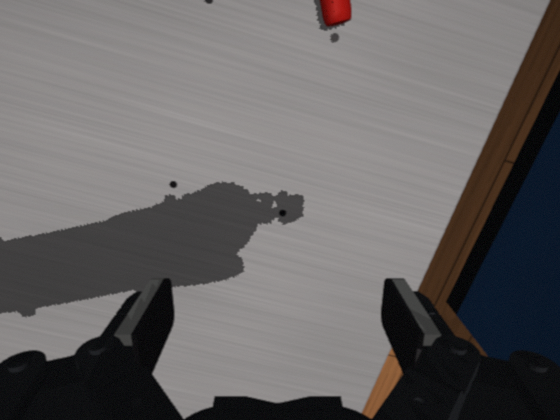

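The scene picture shows the splitter near (130,185), lens mount (147,215), mirror mount (423,198), guide and slider (317,238), round pad (189,173), tray (219,228), square pad (391,240) and oblong pad (372,182). The post at (370,268) looks like a distractor. The big pieces are the laser tube and the stands near the far edge. Next I'll get rough positions.

```bash
cat > h.py <<'E'
from station import ctrl,get_state,vision,ticket,models
import cv2,numpy as np
from scipy.spatial.transform import Rotation as Ro
np.set_printoptions(precision=4,suppress=True)
def campose(name,st=None):
    ci=vision.camera_info(name)
    if name!="wrist":
        R=ci["R"].T; return ci["mtx"],R,-R@ci["t"]
    w,x,y,z=st["eef_rot"]; T=np.eye(4);T[:3,:3]=Ro.from_quat([x,y,z,w]).as_matrix();T[:3,3]=st["tcp_pos"]
    T=T@ci["hand_eye"]; return ci["mtx"],T[:3,:3],T[:3,3]
def ray(name,uv,z,st=None):
    K,R,c=campose(name,st); uv=np.atleast_2d(uv).astype(float)
    d=(R@np.linalg.inv(K)@np.c_[uv,np.ones(len(uv))].T).T
    return c+d*((z-c[2])/d[:,2])[:,None]
def cloud(name,d,mask,st=None):
    K,R,c=campose(name,st); v,u=np.nonzero(mask&(d>0)); 
    p=np.linalg.inv(K)@np.c_[u,v,np.ones(len(u))].T*d[v,u]
    return (R@p).T+c
def proj(name,X,st=None):
    K,R,c=campose(name,st); p=K@(R.T@(np.atleast_2d(X)-c).T); return (p[:2]/p[2]).T
def down(yaw): # tool z down, tool y axis (jaw) at world angle yaw
    y=np.array([np.cos(yaw),np.sin(yaw),0]);z=np.array([0,0,-1.]);x=np.cross(y,z)
    q=Ro.from_matrix(np.c_[x,y,z]).as_quat(); return np.array([q[3],q[0],q[1],q[2]])
E
python3 - <<'E'
from h import *
im,d=vision.grab_frame("scene")
for n in "mirror_mount splitter_block lens_mount filter_slider guide round_pad square_pad oblong_pad tray".split():
    r=models.masks_of("scene",n)
    for k in r[:3]:
        P=cloud("scene",d,k["mask"]); 
        print(n,round(k["p"],2),np.round(k["point"]),k["mask"].sum(),np.median(P,0),P.min(0)[:3],P.max(0)[:3])
print(get_state()["time"])
cv2.imwrite("pics/sceneA.png",cv2.resize(im[150:290,100:450],None,fx=2.28,fy=2.28,interpolation=cv2.INTER_CUBIC))
E
```

```text
mirror_mount 0.59 [422. 199.] 470 [0.4695 0.406  0.0328] [ 0.4076  0.3799 -0.0048] [0.4941 0.4458 0.0762]
mirror_mount 0.57 [146. 217.] 538 [ 0.6069 -0.3467  0.0127] [ 0.5562 -0.3855 -0.0035] [ 0.6355 -0.3116  0.0771]
splitter_block 0.71 [131. 186.] 402 [ 0.4838 -0.4297  0.0252] [ 0.4455 -0.4648 -0.0024] [ 0.5021 -0.4081  0.0718]
lens_mount 0.93 [145. 220.] 556 [ 0.6069 -0.3472  0.0123] [ 0.5562 -0.3847 -0.0041] [ 0.6355 -0.3116  0.0771]
filter_slider 0.58 [318. 233.] 322 [0.6074 0.1143 0.0181] [0.5706 0.1008 0.0101] [0.6736 0.1289 0.0553]
guide 0.97 [317. 248.] 541 [0.6667 0.1197 0.0236] [ 0.5777  0.0818 -0.005 ] [0.6851 0.1517 0.0309]
round_pad 0.8 [187. 172.] 354 [ 0.3645 -0.2861  0.0015] [ 0.32   -0.3278 -0.0086] [ 0.4083 -0.2456  0.0081]
square_pad 0.86 [391. 244.] 673 [0.6065 0.3144 0.0008] [ 0.5526  0.2726 -0.0069] [0.6471 0.3552 0.0077]
oblong_pad 0.66 [376. 183.] 421 [0.3613 0.2732 0.0008] [ 0.3103  0.2197 -0.0064] [0.4052 0.3244 0.0066]
tray 0.63 [218. 229.] 927 [ 0.6076 -0.1502  0.0036] [ 0.5372 -0.1932 -0.0044] [ 0.6795 -0.1061  0.014 ]
0.65
```

View pics/sceneA.png

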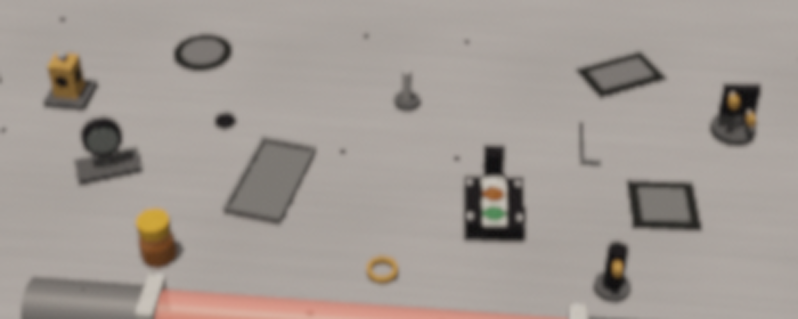

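```bash
python3 - <<'E'
from h import *
for p in ([0.45,-0.3,0.28],[0.45,0.3,0.28]):
  for y in (90,-90,45,135,-45):
    q=ctrl.ik(p,down(np.deg2rad(y))); print(p,y,q if q is None else np.round(q,2))
E
```

```text
[0.45, -0.3, 0.28] 90 [ 1.2   0.47 -1.03  1.63  0.42  1.27  1.67]
[0.45, -0.3, 0.28] -90 [ 0.75  0.34 -0.3   1.64  0.11  1.18 -1.14]
[0.45, -0.3, 0.28] 45 [ 1.1   0.42 -0.84  1.64  0.33  1.23  0.98]
[0.45, -0.3, 0.28] 135 [ 1.28  0.55 -1.22  1.63  0.53  1.34  2.34]
[0.45, -0.3, 0.28] -45 [ 0.88  0.36 -0.49  1.64  0.18  1.19 -0.43]
[0.45, 0.3, 0.28] 90 [ 0.14  0.6  -1.32  1.63  0.59  1.38  0.31]
[0.45, 0.3, 0.28] -90 [ 0.11  0.55 -1.23  1.63  0.53  1.34 -2.77]
[0.45, 0.3, 0.28] 45 [ 0.13  0.58 -1.29  1.63  0.57  1.36 -0.45]
[0.45, 0.3, 0.28] 135 [ 0.11  0.55 -1.22  1.63  0.53  1.34  1.16]
[0.45, 0.3, 0.28] -45 [-0.2   0.38 -0.63  1.64  0.24  1.2  -1.67]
```

```bash
python3 - <<'E'
from h import *
ctrl.movep([0.54,-0.29,0.27],down(-np.pi/2))
st=get_state(); im,d=vision.grab_frame("wrist"); cv2.imwrite("pics/w1.png",im); np.savez("pics/w1.npz",im=im,d=d,**st)
print(st["time"],st["tcp_pos"],st["qpos"])
q=ctrl.ik([0.54,0.29,0.27],down(-np.pi/2));print(q)
q=ctrl.ik([0.54,0.29,0.27],down(np.pi/2));print(q)
E
```

```text
2.425 [ 0.5392 -0.2915  0.2699] [ 0.6381  0.4661 -0.2963  1.4692  0.1407  1.2275 -1.2487]
[-0.1849  0.4985 -0.5765  1.4669  0.2774  1.2581 -2.362 ]
[ 0.106   0.6883 -1.2253  1.4632  0.6471  1.4395  0.4435]
```

View pics/w1.png

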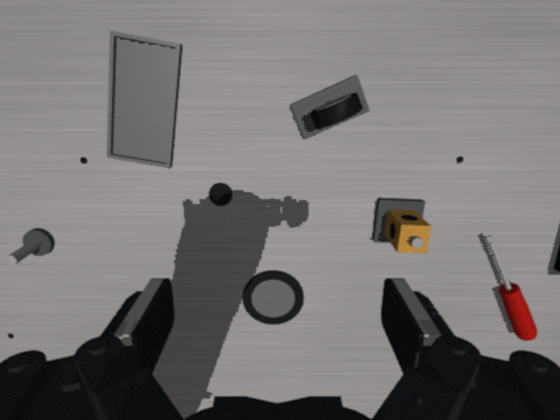

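The wrist view shows the tray (145,100), lens foot (330,105), splitter (400,222) and round pad (273,297). Next, the other side.

```bash
python3 - <<'E'
from h import *
ctrl.movep([0.57,0.25,0.27],down(-np.pi/2))
st=get_state(); im,d=vision.grab_frame("wrist"); cv2.imwrite("pics/w2.png",im); np.savez("pics/w2.npz",im=im,d=d,**st)
print(st["time"],st["tcp_pos"],st["qpos"])
for n in ("mirror_mount","filter_slider"):
  for k in models.masks_of("wrist",n): print(n,k["p"],k["point"])
E
```

```text
4.425 [0.5708 0.2484 0.2699] [-0.1586  0.5016 -0.4882  1.4408  0.2401  1.2587 -2.2426]
mirror_mount 0.85 [139.9, 257.9]
filter_slider 0.97 [401.5, 123.1]
```

View pics/w2.png

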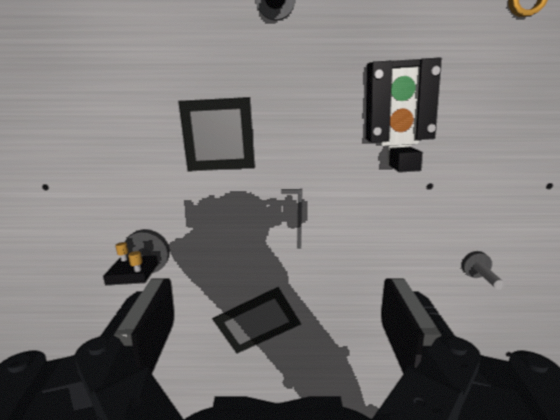

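```bash
python3 - <<'E'
from h import *
a=cv2.imread("pics/w1.png");b=cv2.imread("pics/w2.png")
def crop(im,x,y,w,h,f): return cv2.resize(im[y:y+h,x:x+w],None,fx=f,fy=f,interpolation=cv2.INTER_CUBIC)
top=np.hstack([crop(a,280,65,100,80,4),crop(a,360,185,100,80,4)])
bot=np.hstack([crop(b,90,220,100,70,4),crop(b,360,50,100,70,4)]) 
bot=np.vstack([bot])
cv2.imwrite("pics/crops.png",np.vstack([top,bot])[:600])
E
```

```text
(no output)
```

View pics/crops.png

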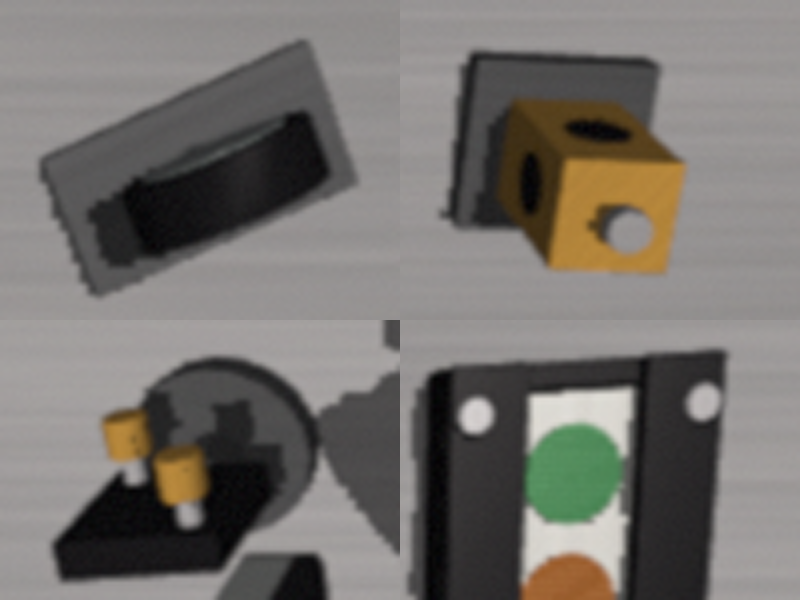

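```bash
python3 - <<'E'
from h import *
def L(f):
    z=np.load(f);return z["im"],z["d"],{k:z[k] for k in("tcp_pos","eef_rot")}
im,d,st=L("pics/w2.npz")
m=np.zeros((420,560),bool);m[225:290,95:180]=1
P=cloud("wrist",d,m,st)
for z0,z1 in((.0,.003),(.008,.015),(.03,.04),(.05,.06),(.068,.08)):
    s=P[(P[:,2]>z0)&(P[:,2]<z1)];print(z0,len(s),s.mean(0) if len(s) else'',s.min(0) if len(s) else'',s.max(0) if len(s) else'')
s=P[(P[:,2]>.069)&(P[:,2]<.08)]; print(cv2.minAreaRect((s[:,:2]*1000).astype(np.float32)), s[:,2].std())
im1,d1,st1=L("pics/w1.npz")
m=np.zeros((420,560),bool);m[70:145,280:380]=1
P=cloud("wrist",d1,m,st1);s=P[(P[:,2]>.045)];print("lens cell",s[:,2].max(),cv2.minAreaRect((s[:,:2]*1000).astype(np.float32)))
s=P[(P[:,2]>.006)&(P[:,2]<.014)];print("lens foot",np.median(s[:,2]),cv2.minAreaRect((s[:,:2]*1000).astype(np.float32)))
m[:]=0;m[190:260,365:440]=1
P=cloud("wrist",d1,m,st1);s=P[(P[:,2]>.056)&(P[:,2]<.064)];print("split top",np.median(s[:,2]),cv2.minAreaRect((s[:,:2]*1000).astype(np.float32)))
s=P[(P[:,2]>.006)&(P[:,2]<.014)];print("split foot",np.median(s[:,2]),cv2.minAreaRect((s[:,:2]*1000).astype(np.float32)))
# pads
def pad(im,st,x0,y0,x1,y1,z,T,sh):
    g=cv2.cvtColor(im,cv2.COLOR_BGR2GRAY)[y0:y1,x0:x1]; b=(g<T).astype(np.uint8)
    n,l,s,c=cv2.connectedComponentsWithStats(b); i=1+np.argmax(s[1:,4]); ys,xs=np.nonzero(l==i)
    W=ray("wrist",np.c_[xs+x0,ys+y0],z,st)[:,:2]*1000
    print(sh,s[i],cv2.minAreaRect(W.astype(np.float32)),cv2.fitEllipse(cv2.convexHull(W.astype(np.float32))))
g=cv2.cvtColor(im,cv2.COLOR_BGR2GRAY);print("vals sq",g[135,170:262:4],"obl",g[320,200:310:4])
g=cv2.cvtColor(im1,cv2.COLOR_BGR2GRAY);print("round",g[297,235:312:4],"tray",g[100,100:190:4])
pad(im,st,165,85,270,185,.003,60,"square 78")
pad(im,st,200,275,310,360,.003,42,"oblong 64x100")
pad(im1,st1,230,255,320,340,.003,42,"round 80")
E
```

```text
0.0 2025 [0.4537 0.4265 0.0008] [0.4024 0.3672 0.    ] [0.4919 0.4838 0.003 ]
0.008 886 [0.4684 0.4027 0.0123] [0.4323 0.3812 0.0081] [0.4871 0.431  0.015 ]
0.03 132 [0.4691 0.4065 0.0365] [0.4554 0.3867 0.0306] [0.485  0.4308 0.04  ]
0.05 164 [0.4641 0.4054 0.055 ] [0.4555 0.3865 0.0501] [0.4671 0.4311 0.0598]
0.068 698 [0.4646 0.4055 0.073 ] [0.4515 0.3868 0.068 ] [0.4862 0.4316 0.0763]
((469.1196594238281, 409.8210754394531), (32.24152374267578, 44.6766242980957), 4.569375514984131) 0.0018174736628189371
lens cell 0.07816580864651534 ((596.8897094726562, -347.7254943847656), (17.840686798095703, 46.92552185058594), 23.682641983032227)
lens foot 0.010422903520279886 ((597.099853515625, -348.27490234375), (40.12009048461914, 76.18516540527344), 23.67500114440918)
split top 0.06033529800258888 ((466.4559326171875, -435.5919189453125), (33.2637825012207, 32.380863189697266), 87.38513946533203)
split foot 0.010335111032989452 ((466.420166015625, -435.2460021972656), (54.062496185302734, 54.287750244140625), 87.22588348388672)
vals sq [159 160 158 112  30  29 117 122 123 122 125 124 125
[... 363 characters left out ...]
 14   13   75   73 2258] ((599.3147583007812, 314.12109375), (76.89034271240234, 76.76726531982422), 2.657262086868286) ((599.415283203125, 316.072998046875), (89.52554321289062, 114.82267761230469), 95.14850616455078)
oblong 64x100 [  14   12   87   65 1571] ((355.8861999511719, 275.67657470703125), (64.45936584472656, 98.58708953857422), 28.44532585144043) ((356.2638244628906, 275.7207946777344), (71.66802215576172, 151.45948791503906), 28.318496704101562)
round 80 [  13   16   60   53 1074] ((359.2871398925781, -285.4027404785156), (77.51741790771484, 76.15557098388672), 10.97942066192627) ((359.3857727050781, -285.3497009277344), (76.71990966796875, 78.15697479248047), 115.3162841796875)
```

```bash
cat >> h.py <<'E'
def L(f):
    z=np.load(f);return z["im"],z["d"],{k:z[k] for k in("tcp_pos","eef_rot")}
def hole(im,st,x0,y0,x1,y1,z=.003,T=60):
    """world rect/ellipse (mm) of grey outline enclosed by the dark ring"""
    f=4
    g=cv2.cvtColor(im,cv2.COLOR_BGR2GRAY)[y0:y1,x0:x1]; g=cv2.resize(g,None,fx=f,fy=f,interpolation=cv2.INTER_CUBIC)
    b=(g<T).astype(np.uint8)
    cs,h=cv2.findContours(b,cv2.RETR_CCOMP,cv2.CHAIN_APPROX_NONE)
    out=[]
    for c,hh in zip(cs,h[0]):
        if len(c)<100: continue
        px=c[:,0].astype(float); px=(px+.5)/f-.5+[x0,y0]
        W=(ray("wrist",px,z,st)[:,:2]*1000).astype(np.float32)
        out.append(("hole" if hh[3]>=0 else "outer",cv2.minAreaRect(W),cv2.fitEllipse(W)[:2]))
    return out
E
python3 - <<'E'
from h import *
im,d,st=L("pics/w2.npz");im1,d1,st1=L("pics/w1.npz")
for a in [(im,st,165,85,270,185,.003,75),(im,st,200,275,310,360,.003,40),(im1,st1,230,255,320,340,.003,60)]:
    for o in hole(*a):print(o)
    print()
# tray and guide from depth
m=np.zeros((420,560),bool);m[20:180,95:200]=1
P=cloud("wrist",d1,m,st1);s=P[P[:,2]>.008];print("tray",np.median(s[:,2]),cv2.minAreaRect((s[:,:2]*1000).astype(np.float32)))
m[:]=0;m[45:180,350:450]=1
P=cloud("wrist",d,m,st);s=P[P[:,2]>.024];s1=s[(s[:,2]>.024)&(s[:,2]<.031)];s2=s[s[:,2]>.047]
print("guide",np.median(s1[:,2]),cv2.minAreaRect((s1[:,:2]*1000).astype(np.float32)))
print("tab",np.median(s2[:,2]),cv2.minAreaRect((s2[:,:2]*1000).astype(np.float32)))
s1=s1[s1[:,0]>.585]
E
```

```text
('outer', ((599.3552856445312, 314.1812438964844), (77.76469421386719, 77.7104721069336), 2.5651299953460693), ((599.5598754882812, 314.3265075683594), (90.39944458007812, 90.74134063720703)))
('hole', ((599.3756103515625, 314.5323791503906), (55.50065994262695, 55.69203186035156), 2.717175006866455), ((599.4483642578125, 314.5212707519531), (64.57587432861328, 64.75761413574219)))

('outer', ((355.8693542480469, 275.60650634765625), (64.90628051757812, 98.90276336669922), 28.517610549926758), ((356.3438720703125, 275.17510986328125), (72.70081329345703, 120.13929748535156)))
('hole', ((354.2446594238281, 277.379638671875), (44.30329895019531, 78.62495422363281), 29.186447143554688), ((353.4063415527344, 278.0942077636719), (46.223384857177734, 97.94755554199219)))

('outer', ((359.0267333984375, -285.4012451171875), (79.3980484008789, 77.89823913574219), 14.422526359558105), ((359.24224853515625, -285.1556091308594), (78.11614990234375, 79.39791870117188)))
('hole', ((357.8936462402344, -285.6832275390625), (57.433616638183594, 57.145469665527344), 89.83753204345703), ((357.8607177734375, -285.6514892578125), (57.241764068603516, 57.33238220214844)))

tray 0.011266346568094443 ((602.1987915039062, -148.2408447265625), (71.30952453613281, 130.3669891357422), 79.94453430175781)
guide 0.027382743119388375 ((622.4851684570312, 117.25413513183594), (107.0774154663086, 68.4207534790039), 3.013415813446045)
tab 0.052288926740820973 ((578.884033203125, 114.77422332763672), (20.44063377380371, 24.382259368896484), 1.487822413444519)
```

```bash
cat >> h.py <<'E'
def D(a): return down(np.deg2rad(a))
def snap(fn):
    st=get_state(); im,d=vision.grab_frame("wrist"); cv2.imwrite(f"pics/{fn}.png",im); np.savez(f"pics/{fn}.npz",im=im,d=d,**st); return im,d,st
def info(t=""):
    s=get_state();print(t,"t=%.2f"%s["time"],s["tcp_pos"],"F",np.round(s["contact_force"],1),"w %.4f"%s["width"],"q",np.round(s["qpos"],2))
def pick(x,y,z,yaw,force=50,zup=0.16,zlift=0.2):
    ctrl.movep([x,y,zup],D(yaw)); ctrl.movel([x,y,z],max_speed=0.12); info("at")
    ctrl.close_gripper(force); info("gripped"); ctrl.movel([x,y,zlift],max_speed=0.15); info("lifted")
E
python3 - <<'E'
from h import *
print([None if (q:=ctrl.ik([0.4591,0.409,z],D(-85.43))) is None else np.round(q,2) for z in(.16,.036)])
pick(.4591,.4090,.036,-85.43)
snap("m1")
E
```

```text
[array([-0.46,  0.58, -0.5 ,  1.63,  0.31,  1.01, -2.55]), array([-0.51,  0.72, -0.42,  1.75,  0.4 ,  0.76, -2.63])]
at t=6.65 [0.4595 0.4094 0.0368] F [ 0.1 -0.1 -0.3] w 0.0854 q [-0.51  0.72 -0.43  1.75  0.41  0.76 -2.64]
gripped t=7.12 [0.4593 0.4093 0.0366] F [-0.9 -0.8  4.9] w 0.0431 q [-0.51  0.72 -0.43  1.75  0.41  0.76 -2.64]
lifted t=8.36 [0.4587 0.4085 0.1989] F [ 0.2 -0.1 -2.5] w 0.0438 q [-0.46  0.55 -0.51  1.57  0.29  1.1  -2.53]
```

View pics/m1.png

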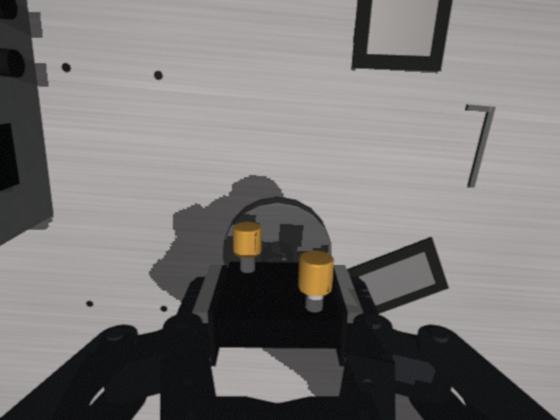

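```bash
python3 - <<'E'
from h import *
ctrl.movep([.37,-.165,.235],D(-90)); im,d,st=snap("m2"); info()
print(proj("wrist",[.358,-.2855,.003],st))
E
```

```text
t=10.55 [ 0.3706 -0.1644  0.235 ] F [ 0.2 -0.3 -2.5] w 0.0437 q [ 0.59  0.17 -0.28  2.02  0.05  0.96 -1.28]
[[391.5672 178.7448]]
```

View pics/m2.png

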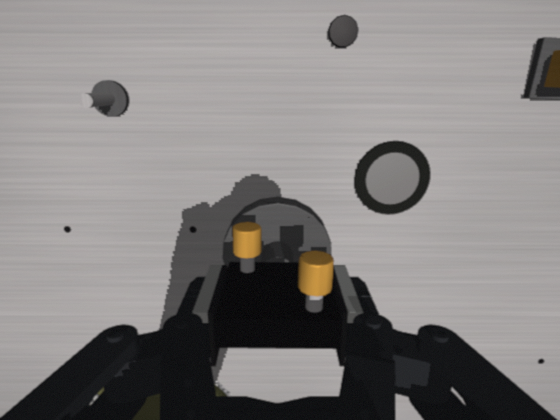

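```bash
python3 - <<'E'
from h import *
im,d,st=L("pics/m2.npz")
for o in hole(im,st,340,125,445,230,.003,75):print(o)
t=st["tcp_pos"]; z=t[2]-.0367
a=np.linspace(0,2*np.pi,200)
v=cv2.resize(im[180:300,180:380],None,fx=4,fy=4,interpolation=cv2.INTER_CUBIC)
for zz,c in((z+.012,(0,255,0)),(z,(0,0,255))):
    p=proj("wrist",np.c_[t[0]+.028*np.cos(a),t[1]+.028*np.sin(a),a*0+zz],st)
    cv2.polylines(v,[np.int32((p-[180,180]+.5)*4)],True,c,1)
cv2.imwrite("pics/m2o.png",v)
E
```

```text
('outer', ((358.4462890625, -285.3784484863281), (79.08857727050781, 78.61798858642578), 86.22685241699219), ((358.54168701171875, -285.33587646484375), (78.34716796875, 79.13900756835938)))
('hole', ((358.1623840332031, -285.9466552734375), (57.39730453491211, 56.773555755615234), 47.9979248046875), ((358.22723388671875, -285.9615478515625), (56.85433578491211, 57.14196014404297)))
```

View pics/m2o.png

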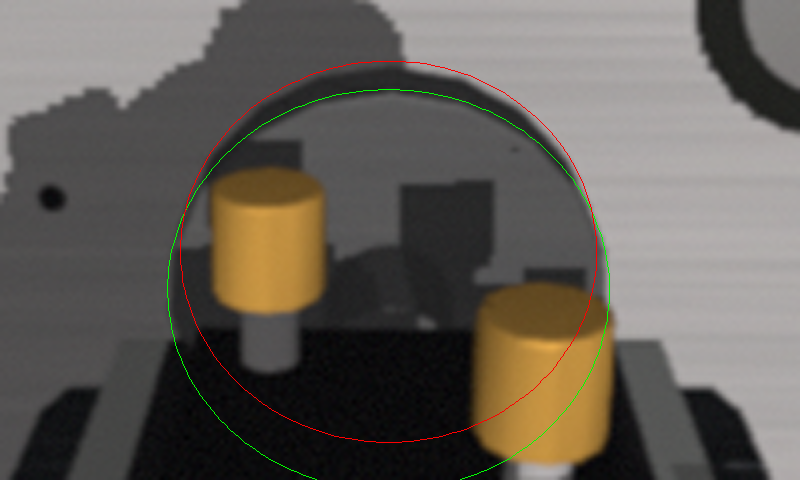

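```bash
python3 - <<'E'
from h import *
x,y=.3589,-.2870
ctrl.movep([x,y,.16],D(-90)); ctrl.movel([x,y,.05],max_speed=.12); info(); ctrl.movel([x,y,.0395],max_speed=.04); ctrl.pause(.2); info("down")
E
```

```text
t=12.24 [ 0.3594 -0.2871  0.0506] F [-0.1 -0.4 -2.6] w 0.0430 q [ 0.72  0.51 -0.14  2.15  0.15  0.49 -1.1 ]
down t=12.85 [ 0.3592 -0.2873  0.0395] F [ 1.3 -1.1 -0.2] w 0.0431 q [ 0.71  0.53 -0.13  2.16  0.15  0.46 -1.11]
```

```bash
python3 - <<'E'
from h import *
ctrl.ungrasp(); info("open"); x,y,z=get_state()["tcp_pos"]; ctrl.movel([x,y,.17],max_speed=.2)
ctrl.movep([.44,-.33,.26],D(-90)); im,d,st=snap("m3");info()
for o in hole(im,st,150,150,420,410,.003,60):print(o)
E
```

```text
open t=13.34 [ 0.3588 -0.2869  0.0395] F [ 0.7 -0.1 -0. ] w 0.0854 q [ 0.71  0.53 -0.13  2.16  0.15  0.46 -1.11]
 t=14.77 [ 0.4388 -0.3293  0.2579] F [-0.2 -0.5 -0.5] w 0.0855 q [ 0.73  0.37 -0.19  1.66  0.08  1.13 -1.05]
('outer', ((94.76692199707031, -329.134765625), (23.713823318481445, 208.20758056640625), 0.10696952044963837), ((94.01204681396484, -328.9554748535156), (24.690532684326172, 316.083740234375)))
('outer', ((268.8830871582031, -506.5004577636719), (18.0217227935791, 6.839423179626465), 33.59244918823242), ((269.836669921875, -504.89837646484375), (6.309463977813721, 17.644336700439453)))
('outer', ((188.29867553710938, -494.90826416015625), (214.4803466796875, 58.0544548034668), 3.9095537662506104), ((174.62374877929688, -493.56243896484375), (57.131046295166016, 231.14657592773438)))
('outer', ((188.589111328125, -175.22100830078125), (37.23807144165039, 215.7999725341797), 85.31263732910156), ((182.75787353515625, -175.4314727783203), (35.957969665527344, 248.05067443847656)))
('outer', ((356.62042236328125, -285.69207763671875), (86.23773956298828, 81.34508514404297), 0.019607573747634888), ((355.1860656738281, -284.06072998046875), (79.14680480957031, 92.31768035888672)))
('hole', ((342.4672546386719, -293.048095703125), (21.52936363220215, 6.5924458503723145), 9.006369590759277), ((340.9761657714844, -293.7000427246094), (6.116028308868408, 21.185590744018555)))
('hole', ((357.49078369140625, -267.231201171875), (20.335620880126953, 6.428413391113281), 10.807144165039062), ((355.7369689941406, -267.57305908203125), (5.695371627807617, 20.678768157958984)))
('outer', ((446.296142578125, -423.3541259765625), (13.294210433959961, 19.457042694091797), 0.005075168330222368), ((446.5258483886719, -423.6304931640625), (14.843941688537598, 21.899503707885742)))
```

View pics/m3.png

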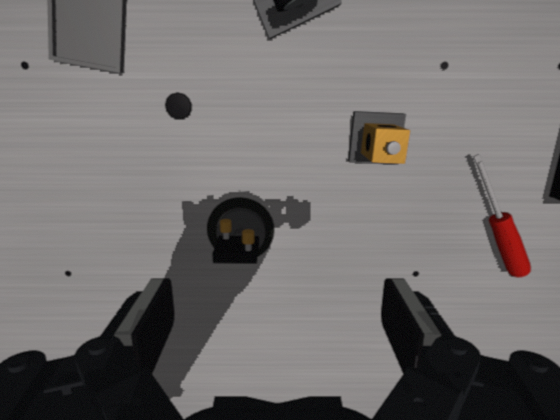

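```bash
python3 - <<'E'
from h import *
im,d,st=L("pics/m3.npz")
a=np.linspace(0,2*np.pi,200);c=np.array([.3582,-.2858])
x0,y0=190,175
v=cv2.resize(im[y0:y0+100,x0:x0+100],None,fx=6,fy=6,interpolation=cv2.INTER_CUBIC); v=np.clip((v/255.)**.5*255,0,255).astype(np.uint8)
for r,zz,col in((.04,.003,(0,255,0)),(.028,.003,(255,0,255)),(.028,.015,(0,0,255))):
    p=proj("wrist",np.c_[c[0]+r*np.cos(a),c[1]+r*np.sin(a),a*0+zz],st)
    cv2.polylines(v,[np.int32((p-[x0,y0]+.5)*6)],True,col,1)
cv2.imwrite("pics/m3o.png",v)
m=np.zeros((420,560),bool);m[180:275,195:285]=1
P=cloud("wrist",d,m,st);s=P[(P[:,2]>.009)&(P[:,2]<.02)&(np.hypot(P[:,0]-c[0],P[:,1]-c[1])<.035)]
h=cv2.convexHull((s[:,:2]*1000).astype(np.float32));print(len(s),np.median(s[:,2]),cv2.minEnclosingCircle(h))
E
```

```text
800 0.015319104863506516 ((359.1612243652344, -287.8804016113281), 28.135644912719727)
```

View pics/m3o.png

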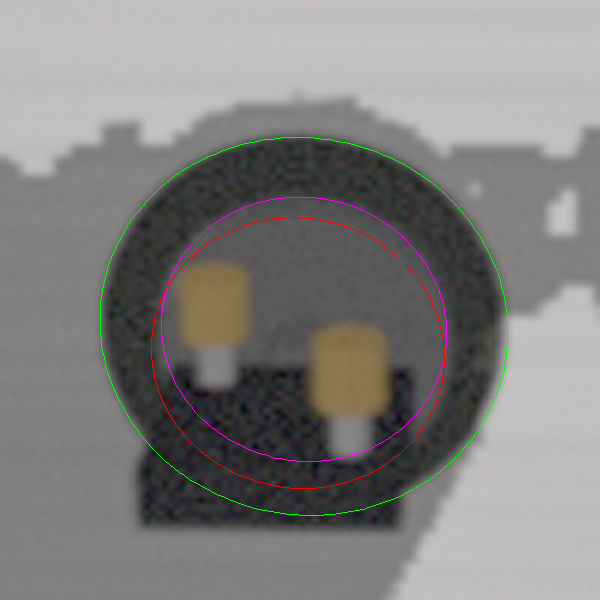

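```bash
cat > chk.py <<'E'
from h import *
im,d,st=L("pics/m4.npz")
c=np.array([.3582,-.2858])
u,v_=proj("wrist",[c[0],c[1],.01],st)[0].astype(int)
x0,y0=u-60,v_-50; print(u,v_)
a=np.linspace(0,2*np.pi,200)
v=cv2.resize(im[y0:y0+100,x0:x0+120],None,fx=6,fy=6,interpolation=cv2.INTER_CUBIC); v=np.clip((v/255.)**.5*255,0,255).astype(np.uint8)
w=v.copy()
for r,zz,col in((.04,.003,(0,255,0)),(.028,.003,(255,0,255)),(.028,.015,(0,0,255))):
    p=proj("wrist",np.c_[c[0]+r*np.cos(a),c[1]+r*np.sin(a),a*0+zz],st)
    cv2.polylines(v,[np.int32((p-[x0,y0]+.5)*6)],True,col,1)
cv2.imwrite("pics/m4o.png",v)
m=np.zeros((420,560),bool);m[y0:y0+110,x0:x0+120]=1
P=cloud("wrist",d,m,st);s=P[(P[:,2]>.011)&(P[:,2]<.02)&(np.hypot(P[:,0]-c[0],P[:,1]-c[1])<.035)]
h=cv2.convexHull((s[:,:2]*1000).astype(np.float32));print(len(s),np.median(s[:,2]),cv2.minEnclosingCircle(h))
for o in hole(im,st,x0,y0,x0+120,y0+100,.003,75):print(o)
E
python3 - <<'E'
from h import *
ctrl.movep([.37,-.17,.22],D(-90)); snap("m4");info()
E
python3 chk.py
```

```text
t=15.57 [ 0.3704 -0.1709  0.2201] F [ 0.4 -0.1  0.8] w 0.0852 q [ 0.58  0.19 -0.25  2.04  0.06  0.92 -1.27]
392 182
1247 0.0153384638159072 ((358.9029541015625, -287.06854248046875), 28.045452117919922)
('outer', ((359.81378173828125, -292.83544921875), (79.5300064086914, 94.94425964355469), 9.38931941986084), ((356.2876281738281, -290.0824279785156), (74.97706604003906, 97.9595718383789)))
('hole', ((335.1304016113281, -277.6128234863281), (11.347152709960938, 5.534367084503174), 53.6956672668457), ((334.694580078125, -277.37152099609375), (5.375967979431152, 10.2178316116333)))
('hole', ((363.2972106933594, -267.4073791503906), (6.023953437805176, 12.134830474853516), 85.3152084350586), ((362.6452941894531, -267.0977783203125), (5.690182209014893, 11.086311340332031)))
('hole', ((367.895751953125, -310.700927734375), (10.476705551147461, 10.086862564086914), 13.926861763000488), ((367.6405334472656, -310.8966369628906), (8.148662567138672, 10.928872108459473)))
('hole', ((372.55657958984375, -289.3648681640625), (26.28754997253418, 33.210853576660156), 47.30759811401367), ((370.2132263183594, -292.130126953125), (26.60663604736328, 30.56013298034668)))
```

View pics/m4o.png

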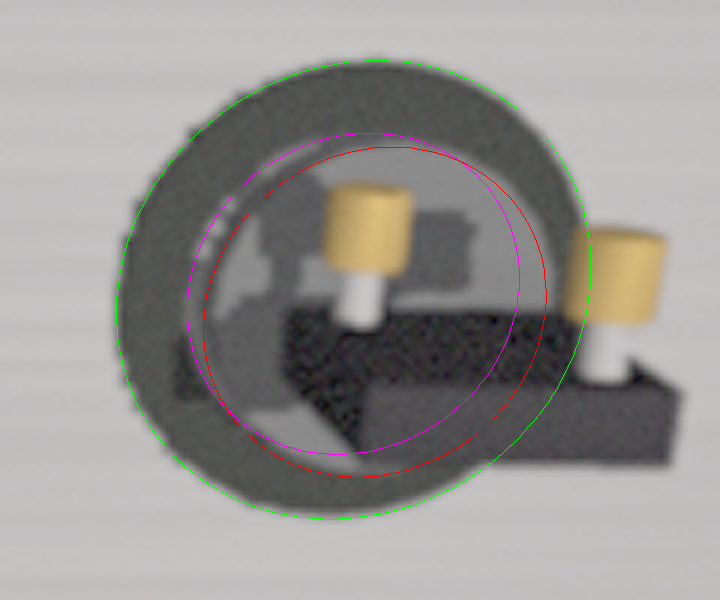

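```bash
python3 - <<'E'
from h import *
im,d,st=L("pics/m3.npz")
m=np.zeros((420,560),bool);m[100:180,340:420]=1
P=cloud("wrist",d,m,st);s=P[(P[:,2]>.056)&(P[:,2]<.064)];print("split top",np.median(s[:,2]),cv2.minAreaRect((s[:,:2]*1000).astype(np.float32)))
s=P[(P[:,2]>.006)&(P[:,2]<.014)];print("split foot",np.median(s[:,2]),cv2.minAreaRect((s[:,:2]*1000).astype(np.float32)))
pick(.4664,-.4354,.024,-92.7,60)
snap("s1")
E
```

```text
split top 0.060326254506378796 ((466.2770690917969, -435.2646789550781), (32.24839782714844, 32.01594924926758), 87.54505920410156)
split foot 0.010363597005764447 ((466.0840148925781, -435.30438232421875), (54.09798812866211, 54.47178649902344), 87.37538146972656)
at t=17.96 [ 0.4668 -0.4358  0.0248] F [ 0.6 -0.7  0.5] w 0.0855 q [ 0.77  0.74 -0.1   1.69  0.1   0.72 -0.99]
gripped t=18.50 [ 0.4666 -0.4354  0.0244] F [-1.2  1.2  4.3] w 0.0315 q [ 0.77  0.74 -0.1   1.69  0.1   0.72 -0.99]
lifted t=19.82 [ 0.4659 -0.435   0.1989] F [-0.8 -0.9 -3.2] w 0.0313 q [ 0.78  0.55 -0.11  1.51  0.07  1.09 -0.97]
```

View pics/s1.png

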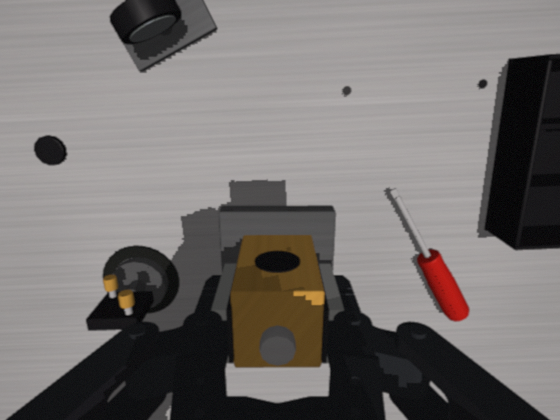

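```bash
python3 - <<'E'
from h import *
x,y=.5994,.3143
ctrl.movep([x,y,.17],D(-87.35)); info(); ctrl.movel([x,y,.038],max_speed=.13); info(); ctrl.movel([x,y,.0275],max_speed=.04); ctrl.pause(.2); info("down")
E
```

```text
t=22.57 [0.6002 0.3128 0.17  ] F [ 0.2 -0.3 -2.8] w 0.0311 q [-0.33  0.64 -0.33  1.43  0.22  1.1  -2.23]
 t=23.73 [0.6    0.3147 0.039 ] F [ 0.5  0.1 -2.2] w 0.0311 q [-0.35  0.78 -0.3   1.56  0.28  0.84 -2.28]
down t=24.34 [0.5994 0.3143 0.0274] F [ 0.1 -0.1 -1.6] w 0.0310 q [-0.35  0.79 -0.29  1.57  0.29  0.82 -2.29]
```

```bash
python3 - <<'E'
from h import *
x,y=.5994,.3143
ctrl.movel([x,y,.0268],max_speed=.02); ctrl.pause(.1); info("down"); ctrl.ungrasp(); ctrl.movel([x,y,.17],max_speed=.2)
ctrl.movep([.57,.25,.25],D(-90)); im,d,st=snap("s2"); info()
x0,y0=140,70
v=cv2.resize(im[y0:y0+120,x0:x0+150],None,fx=5,fy=5,interpolation=cv2.INTER_CUBIC); v=np.clip((v/255.)**.6*255,0,255).astype(np.uint8);cv2.imwrite("pics/s2o.png",v)
m=np.zeros((420,560),bool);m[70:200,140:290]=1
P=cloud("wrist",d,m,st);s=P[(P[:,2]>.009)&(P[:,2]<.017)];print("foot",np.median(s[:,2]),cv2.minAreaRect((s[:,:2]*1000).astype(np.float32)))
s=P[(P[:,2]>.06)&(P[:,2]<.066)];print("top",np.median(s[:,2]),cv2.minAreaRect((s[:,:2]*1000).astype(np.float32)))
for o in hole(im,st,150,70,270,190,.003,75):
  if o[1][1][0]>60:print(o)
E
```

```text
down t=24.69 [0.5994 0.3143 0.0274] F [-2.3 -1.   5.7] w 0.0314 q [-0.35  0.79 -0.29  1.57  0.29  0.82 -2.29]
 t=26.69 [0.5695 0.2499 0.2487] F [-0.4 -0.6 -0.2] w 0.0854 q [-0.24  0.5  -0.35  1.48  0.18  1.2  -2.19]
foot 0.013377099222154604 ((599.337158203125, 313.4568176269531), (54.04154968261719, 53.94110870361328), 2.927997350692749)
top 0.06338452724857657 ((599.2974853515625, 313.7073669433594), (31.99268341064453, 32.2157096862793), 2.8493895530700684)
('outer', ((599.3892822265625, 314.133544921875), (77.78780364990234, 77.91707611083984), 2.5195271968841553), ((599.5676879882812, 314.2856750488281), (90.59423828125, 90.80448913574219)))
```

View pics/s2o.png

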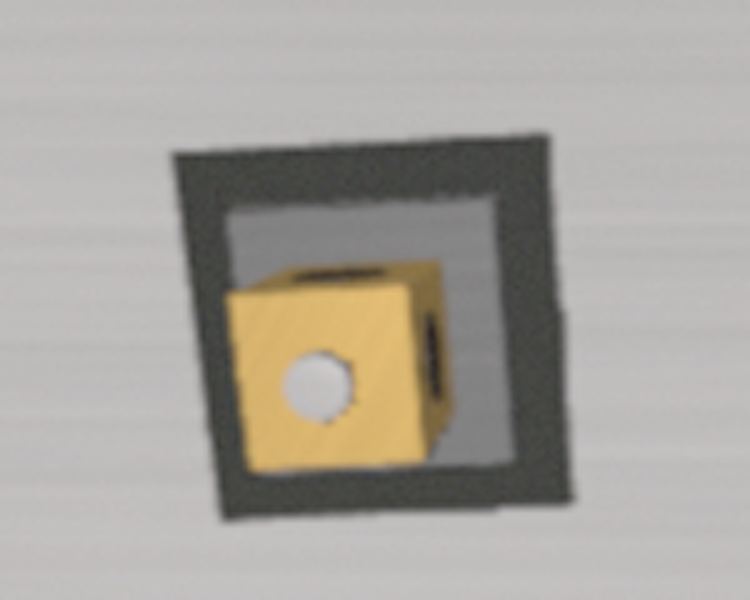

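View pics/s2.png

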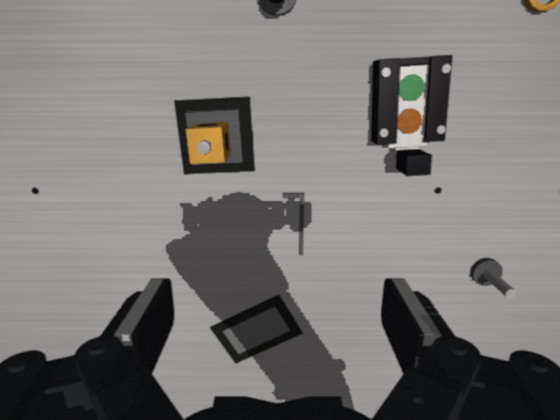

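```bash
python3 - <<'E'
from h import *
print("bottle",ray("scene",[[168,262],[170,250]],0.0))
for p,y in (([.597,-.348,.16],23.68),([.597,-.348,.036],23.68),([.356,.2757,.16],28.5),([.356,.2757,.036],28.5)):
    q=ctrl.ik(p,D(y));print(None if q is None else np.round(q,2))
pick(.597,-.3482,.036,23.68,60,zup=.17)
snap("l1")
E
```

```text
bottle [[ 0.7359 -0.2569  0.    ]
 [ 0.6936 -0.2625 -0.    ]]
[ 0.88  0.75 -0.75  1.4   0.52  1.2   0.49]
[ 0.87  0.88 -0.72  1.52  0.65  1.    0.38]
[-0.08  0.42 -0.88  2.04  0.43  0.87 -0.71]
[-0.25  0.6  -0.68  2.18  0.7   0.59 -0.96]
at t=30.24 [ 0.5976 -0.3483  0.037 ] F [ 0.1 -0.5  0.2] w 0.0850 q [ 0.85  0.87 -0.68  1.52  0.61  0.98  0.41]
gripped t=30.88 [ 0.5971 -0.3481  0.0361] F [0.4 0.2 0.5] w 0.0155 q [ 0.85  0.87 -0.68  1.52  0.61  0.98  0.41]
lifted t=32.12 [ 0.5964 -0.3481  0.1988] F [-0.   0.2 -2.2] w 0.0151 q [ 0.88  0.72 -0.76  1.35  0.49  1.27  0.51]
```

View pics/l1.png

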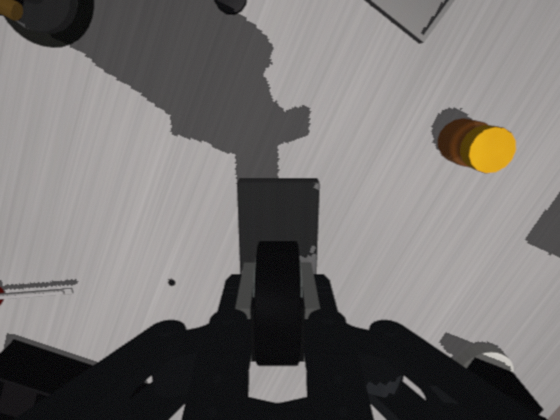

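```bash
python3 - <<'E'
from h import *
ctrl.movep([.46,.36,.24],D(28.5)); im,d,st=snap("l2"); info(); print(proj("wrist",[.3559,.2756,.003],st))
E
```

```text
t=34.77 [0.4608 0.3591 0.2398] F [-0.1  0.  -2.3] w 0.0155 q [-0.14  0.56 -0.93  1.59  0.47  1.23 -0.67]
[[155.5647 187.7134]]
```

View pics/l2.png

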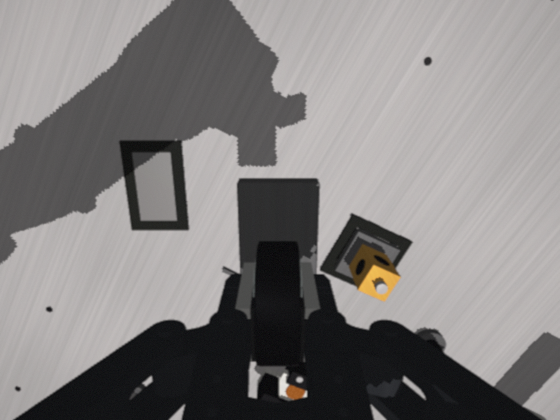

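```bash
python3 - <<'E'
from h import *
im,d,st=L("pics/l2.npz")
for T in(40,46,60):
  for o in hole(im,st,105,125,205,245,.003,T): print(T,o[:2])
t=st["tcp_pos"];zb=t[2]-.0365
x0,y0=100,120
v=cv2.resize(im[y0:y0+160,x0:x0+240],None,fx=3.3,fy=3.3,interpolation=cv2.INTER_CUBIC);v=np.clip((v/255.)**.6*255,0,255).astype(np.uint8)
a=np.deg2rad(28.5);R=np.array([[np.cos(a),-np.sin(a)],[np.sin(a),np.cos(a)]])
def rect(c,hx,hy,z,col):
    q=np.array([[-hx,-hy],[hx,-hy],[hx,hy],[-hx,hy]])@R.T+c
    p=proj("wrist",np.c_[q,[z]*4],st); cv2.polylines(v,[np.int32((p-[x0,y0]+.5)*3.3)],True,col,1)
rect(t[:2],.02,.038,zb+.01,(0,255,0));rect(t[:2],.02,.038,zb,(0,0,255))
rect([.3557,.2756],.032,.05,.003,(0,255,0));rect([.3557,.2756],.02,.038,.003,(0,0,255))
cv2.imwrite("pics/l2o.png",v)
E
```

```text
40 ('outer', ((354.16455078125, 276.7018127441406), (63.165767669677734, 97.74761199951172), 28.118425369262695))
40 ('hole', ((354.7338562011719, 275.6327209472656), (44.94016647338867, 80.44651794433594), 28.892887115478516))
46 ('outer', ((354.3853454589844, 276.789306640625), (63.620567321777344, 98.05158996582031), 28.36086082458496))
46 ('hole', ((354.7216796875, 275.648681640625), (43.88625717163086, 79.5873794555664), 28.455196380615234))
60 ('outer', ((354.3621520996094, 276.7258605957031), (64.37066650390625, 99.16939544677734), 28.36084747314453))
60 ('hole', ((354.7879943847656, 275.74273681640625), (42.87640380859375, 78.46387481689453), 28.39718246459961))
```

View pics/l2o.png

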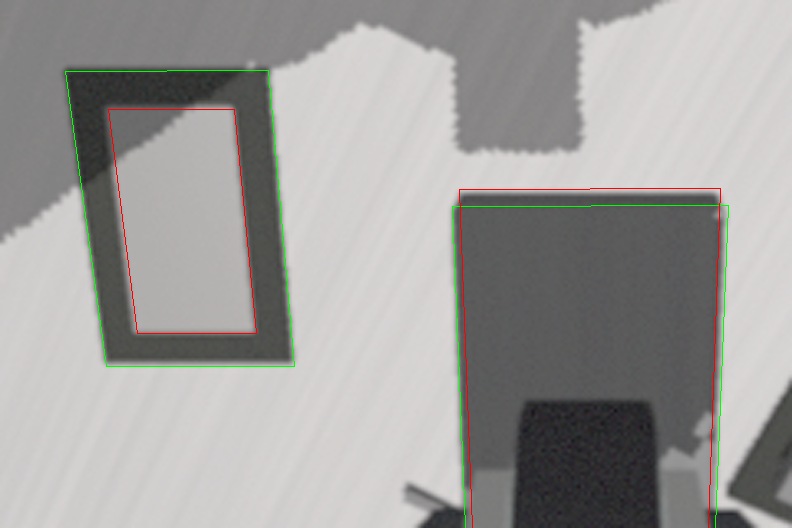

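```bash
python3 - <<'E'
from h import *
x,y=.3550,.2757
ctrl.movep([x,y,.17],D(28.4)); ctrl.movel([x,y,.05],max_speed=.12); info(); ctrl.movel([x,y,.0392],max_speed=.04); ctrl.pause(.15); info("down")
ctrl.movel([x,y,.0386],max_speed=.02); ctrl.pause(.1); info("down")
E
```

```text
t=36.58 [0.3552 0.2761 0.0504] F [-0.3 -0.  -2.4] w 0.0152 q [-0.19  0.6  -0.78  2.17  0.71  0.65 -0.98]
down t=37.15 [0.3549 0.2756 0.0391] F [-0.6  0.3 -1.6] w 0.0158 q [-0.21  0.61 -0.75  2.18  0.74  0.62 -1.01]
down t=37.50 [0.355  0.2757 0.0389] F [-0.1 -1.5  5.3] w 0.0151 q [-0.21  0.61 -0.75  2.18  0.74  0.62 -1.01]
```

```bash
python3 - <<'E'
from h import *
x,y=.3550,.2757
ctrl.ungrasp(); ctrl.movel([x,y,.17],max_speed=.2)
ctrl.movep([.40,.39,.23],D(-90)); im,d,st=snap("l3"); info()
u,w=proj("wrist",[.355,.2757,.01],st)[0].astype(int);print(u,w)
x0,y0=max(u-75,0),max(w-60,0)
v=cv2.resize(im[y0:y0+120,x0:x0+150],None,fx=5,fy=5,interpolation=cv2.INTER_CUBIC); v=np.clip((v/255.)**.6*255,0,255).astype(np.uint8);cv2.imwrite("pics/l3o.png",v)
m=np.zeros((420,560),bool);m[y0:y0+120,x0:x0+150]=1
P=cloud("wrist",d,m,st);s=P[(P[:,2]>.010)&(P[:,2]<.017)];print("foot",np.median(s[:,2]),cv2.minAreaRect((s[:,:2]*1000).astype(np.float32)))
for T in (60,46):
 for o in hole(im,st,x0,y0,x0+150,y0+120,.003,T):
  if o[1][1][0]>30:print(o[:2])
E
```

```text
t=40.64 [0.3999 0.3896 0.2294] F [-0.   0.4 -0. ] w 0.0852 q [-0.56  0.42 -0.38  1.68  0.17  1.08 -2.56]
384 211
foot 0.01338258225246522 ((354.7489929199219, 275.4501037597656), (40.518672943115234, 76.15032196044922), 28.314035415649414)
('outer', ((346.0141296386719, 271.6592712402344), (85.35408020019531, 99.16649627685547), 28.43155288696289))
('hole', ((350.91937255859375, 272.461669921875), (41.09235382080078, 78.55979919433594), 28.309894561767578))
('outer', ((346.04498291015625, 271.63153076171875), (84.56598663330078, 98.49701690673828), 28.465341567993164))
('hole', ((350.9234313964844, 272.64019775390625), (42.53371047973633, 79.91437530517578), 28.36300277709961))
```

View pics/l3o.png

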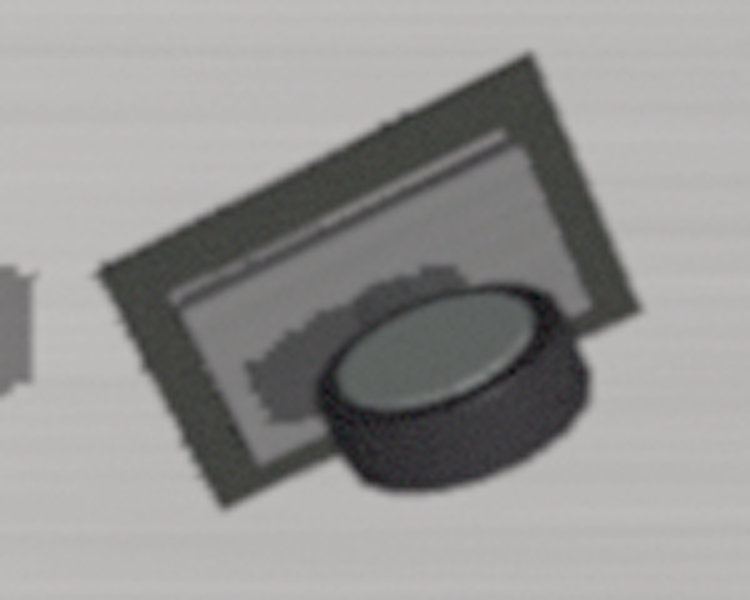

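```bash
python3 - <<'E'
from h import *
im,d,st=L("pics/l3.npz");u,w=384,211;x0,y0=u-75,w-60
f=lambda c:(np.array(c,float)+.5)/5-.5+[x0,y0]
pad=ray("wrist",f([[530,55],[640,308],[225,507],[103,272]]),.003,st)[:,:2]*1000
print(pad,pad.mean(0),np.linalg.norm(np.diff(np.r_[pad,pad[:1]],axis=0),axis=1))
a=np.deg2rad(28.35);ex=np.array([np.cos(a),np.sin(a)]);ey=np.array([-ex[1],ex[0]])
g=cv2.cvtColor(im,cv2.COLOR_BGR2GRAY).astype(np.float32)
# profiles across pad x and y through pad, world sampled at z=.003
for off in(-20,-10,10,20,28):
    s=np.arange(-36,36,.5); c=np.array([354.7,275.5])
    W=np.c_[(c+s[:,None]*ex+off*ey)/1000,np.full(len(s),.003)];p=proj("wrist",W,st).astype(np.float32)
    v=cv2.remap(g,p[:,0].reshape(1,-1),p[:,1].reshape(1,-1),cv2.INTER_CUBIC)[0]
    print(off,[f"{a:.1f}:{int(b)}" for a,b in zip(s,v) if 15<a<35][::2])
    print('   neg',[f"{a:.1f}:{int(b)}" for a,b in zip(s,v) if -35<a<-15][::2])
E
```

```text
[[406.2846 248.1475]
 [351.2383 217.8154]
 [304.1394 303.8135]
 [359.3708 333.5917]] [355.2583 275.842 ] [62.8501 98.0509 62.7475 97.4762]
-20 ['15.5:57', '16.5:35', '17.5:31', '18.5:55', '19.5:78', '20.5:64', '21.5:37', '22.5:26', '23.5:30', '24.5:29', '25.5:28', '26.5:29', '27.5:28', '28.5:27', '29.5:26', '30.5:28', '31.5:21', '32.5:36', '33.5:85', '34.5:129']
   neg ['-34.5:21', '-33.5:21', '-32.5:21', '-31.5:10', '-30.5:7', '-29.5:20', '-28.5:45', '-27.5:59', '-26.5:60', '-25.5:54', '-24.5:50', '-23.5:50', '-22.5:50', '-21.5:50', '-20.5:52', '-19.5:51', '-18.5:49', '-17.5:50', '-16.5:49', '-15.5:50']
-10 ['15.5:59', '16.5:39', '17.5:34', '18.5:48', '19.5:69', '20.5:60', '21.5:36', '22.5:27', '23.5:27', '24.5:28', '25.5:28', '26.5:29', '27.5:29', '28.5:29', '29.5:30', '30.5:25', '31.5:25', '32.5:52', '33.5:105', '34.5:144']
   neg ['-34.5:30', '-33.5:25', '-32.5:16', '-31.5:11', '-30.5:37', '-29.5:69', '-28.5:77', '-27.5:61', '-26.5:51', '-25.5:49', '-24.5:51', '-23.5:50', '-22.5:49', '-21.5:51', '-20.5:51', '-19.5:50', '-18.5:49', '-17.5:50', '-16.5:52', '-15.5:51']
10 ['15.5:56'
[... 704 characters left out ...]
 '-33.5:22', '-32.5:18', '-31.5:16', '-30.5:12', '-29.5:10', '-28.5:8', '-27.5:8', '-26.5:9', '-25.5:8', '-24.5:10', '-23.5:15', '-22.5:14', '-21.5:12', '-20.5:10', '-19.5:9', '-18.5:12', '-17.5:14', '-16.5:16', '-15.5:18']
28 ['15.5:59', '16.5:41', '17.5:34', '18.5:44', '19.5:55', '20.5:45', '21.5:33', '22.5:27', '23.5:29', '24.5:31', '25.5:28', '26.5:28', '27.5:27', '28.5:28', '29.5:27', '30.5:27', '31.5:27', '32.5:57', '33.5:107', '34.5:143']
   neg ['-34.5:147', '-33.5:141', '-32.5:121', '-31.5:88', '-30.5:49', '-29.5:29', '-28.5:29', '-27.5:27', '-26.5:30', '-25.5:49', '-24.5:66', '-23.5:75', '-22.5:79', '-21.5:79', '-20.5:77', '-19.5:60', '-18.5:42', '-17.5:34', '-16.5:35', '-15.5:35']
```

```bash
python3 - <<'E'
from h import *
for f,box in(("w2",(45,180,350,450)),("s2",(45,185,355,460))):
    im,d,st=L(f"pics/{f}.npz")
    m=np.zeros((420,560),bool);m[box[0]:box[1],box[2]:box[3]]=1
    P=cloud("wrist",d,m,st)
    s1=P[(P[:,2]>.0245)&(P[:,2]<.030)&(P[:,0]>.5925)]
    print(f,"guide",np.median(s1[:,2]),cv2.minAreaRect((s1[:,:2]*1000).astype(np.float32)), s1[:,0].min())
    s2=P[P[:,2]>.047];print("tab",np.median(s2[:,2]),cv2.minAreaRect((s2[:,:2]*1000).astype(np.float32)))
    s3=P[(P[:,2]>.0165)&(P[:,2]<.0195)&(P[:,0]>.592)];print("slider top",cv2.minAreaRect((s3[:,:2]*1000).astype(np.float32)))
E
```

```text
w2 guide 0.027376141531823106 ((635.9723510742188, 117.93388366699219), (80.2269058227539, 68.38037109375), 2.8694822788238525) 0.5945867138048695
tab 0.05228812788000908 ((578.8826904296875, 114.77584838867188), (20.44063377380371, 24.382251739501953), 1.487822413444519)
slider top ((632.3900756835938, 125.19744873046875), (84.00653076171875, 53.228111267089844), 3.5194032192230225)
s2 guide 0.027368571010833148 ((635.8407592773438, 117.74932098388672), (79.97854614257812, 68.9154052734375), 3.1893045902252197) 0.5945081137928548
tab 0.0522107917725137 ((578.6434936523438, 114.80598449707031), (20.121641159057617, 24.8127498626709), 2.278564929962158)
slider top ((632.7078247070312, 124.81294250488281), (84.08082580566406, 53.95151138305664), 3.182060480117798)
```

```bash
python3 - <<'E'
from h import *
x,y=.5787,.1148
ctrl.movep([x,y,.15],D(-87.)); info(); ctrl.movel([x,y,.024],max_speed=.12); info("at")
ctrl.close_gripper(60); info("grip"); ctrl.pause(.1)
z=get_state()["tcp_pos"][2]; ctrl.movel([x,y,z+.001],max_speed=.02); info("up1")
c,s=np.cos(np.deg2rad(3.)),np.sin(np.deg2rad(3.))
for k in(.02,.05,.085):
    ctrl.movel([x-k*c,y-k*s,z+.001],max_speed=.05); info(k)
E
```

```text
t=41.92 [0.5784 0.1168 0.1504] F [-0.6  0.7 -0. ] w 0.0850 q [-0.04  0.54 -0.32  1.71  0.2   0.93 -1.95]
at t=43.12 [0.5792 0.115  0.0247] F [-1.8  0.2  0.7] w 0.0853 q [-0.07  0.69 -0.26  1.83  0.27  0.66 -2.01]
grip t=43.71 [0.5788 0.1148 0.0243] F [-0.9  0.7  5.2] w 0.0228 q [-0.07  0.69 -0.26  1.83  0.27  0.66 -2.01]
up1 t=44.06 [0.5785 0.1147 0.025 ] F [ 0.6 -0.5 -1.8] w 0.0232 q [-0.07  0.69 -0.26  1.83  0.27  0.66 -2.01]
0.02 t=44.61 [0.5587 0.1138 0.0255] F [-0.2  0.7 -0.8] w 0.0234 q [-0.08  0.67 -0.26  1.88  0.27  0.63 -2.03]
0.05 t=45.36 [0.5291 0.1122 0.0255] F [-0.2  0.3 -1.2] w 0.0230 q [-0.09  0.64 -0.25  1.96  0.28  0.58 -2.05]
0.085 t=46.21 [0.4942 0.1104 0.0255] F [ 0.4 -0.4 -1.1] w 0.0233 q [-0.1   0.61 -0.24  2.05  0.28  0.52 -2.07]
```

Drawn out with negligible forces and free after 85 mm. I'll lift it and check.

```bash
python3 - <<'E'
from h import *
x,y,_=get_state()["tcp_pos"]; ctrl.movel([x-.005,y,.16],max_speed=.15)
ctrl.movep([.50,-.03,.22],D(-100.06)); im,d,st=snap("f1"); info()
E
```

```text
t=47.97 [ 0.4996 -0.0294  0.2193] F [ 0.  -0.9 -0.5] w 0.0231 q [ 0.21  0.33 -0.27  1.84  0.1   0.99 -1.85]
```

View pics/f1.png

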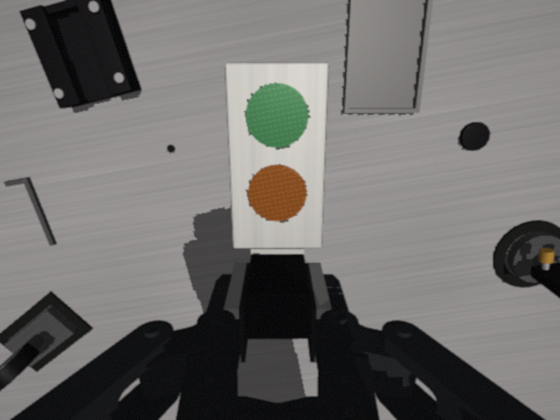

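```bash
python3 - <<'E'
from h import *
im,d,st=L("pics/f1.npz")
m=np.zeros((420,560),bool);m[70:240,235:320]=1
P=cloud("wrist",d,m,st);A=np.c_[P[:,:2]-P[:,:2].mean(0),np.ones(len(P))];co=np.linalg.lstsq(A,P[:,2],rcond=None)[0];print("slope deg",np.rad2deg(co[:2]),co[2]-st["tcp_pos"][2])
m[:]=0;m[0:120,335:440]=1;P=cloud("wrist",d,m,st);s=P[(P[:,2]>.008)&(P[:,2]<.02)];print(cv2.minAreaRect((s[:,:2]*1000).astype(np.float32)))
x,y=.5628,-.1412
ctrl.movep([x,y,.13],D(-100.06));info(); ctrl.movel([x,y,.04],max_speed=.12); info(); ctrl.movel([x,y,.0195],max_speed=.04);ctrl.pause(.1);info("near")
ctrl.movel([x,y,.0183],max_speed=.02);ctrl.pause(.1);info("down")
snap("f2")
E
```

```text
slope deg [0.0245 0.0714] -0.005781409179840519
((584.2965698242188, -145.08584594726562), (70.8086166381836, 93.08916473388672), 79.95639038085938)
 t=48.63 [ 0.5627 -0.1399  0.129 ] F [-0.2  0.8 -1.8] w 0.0231 q [ 0.34  0.54 -0.22  1.76  0.15  0.86 -1.69]
 t=49.53 [ 0.5634 -0.141   0.0409] F [-0.1 -0.2 -0.7] w 0.0231 q [ 0.32  0.65 -0.19  1.84  0.19  0.66 -1.72]
near t=50.29 [ 0.5629 -0.1412  0.0196] F [ 0.   0.1 -2. ] w 0.0230 q [ 0.32  0.68 -0.18  1.86  0.2   0.62 -1.73]
down t=50.64 [ 0.5629 -0.1412  0.0184] F [ 0.2 -1.  -0.8] w 0.0231 q [ 0.32  0.68 -0.18  1.86  0.2   0.62 -1.73]
```

View pics/f2.png

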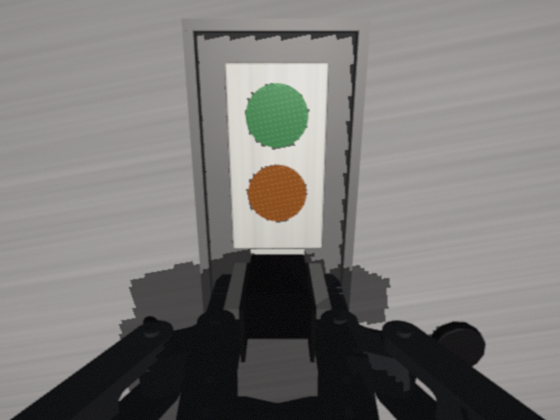

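```bash
python3 - <<'E'
from h import *
x,y=.5628,-.1412
ctrl.movel([x,y,.0177],max_speed=.02);ctrl.pause(.1);info("down")
ctrl.ungrasp(); ctrl.movel([x,y,.15],max_speed=.15)
ctrl.movep([.50,-.15,.28],D(-90)); im,d,st=snap("f3"); info()
m=np.zeros((420,560),bool);K=proj("wrist",[.6022,-.1482,.012],st)[0].astype(int);print(K)
m[max(K[1]-90,0):K[1]+90,K[0]-70:K[0]+70]=1
P=cloud("wrist",d,m,st);s=P[(P[:,2]>.0105)&(P[:,2]<.0135)];print(np.median(s[:,2]))
g=cv2.cvtColor(im,cv2.COLOR_BGR2GRAY)
im2,d2=vision.grab_frame("scene");cv2.imwrite("pics/sceneB.png",cv2.resize(im2[150:290,100:450],None,fx=2.28,fy=2.28,interpolation=cv2.INTER_CUBIC))
E
```

```text
down t=51.04 [ 0.563  -0.1412  0.0184] F [-1.   0.5  6.3] w 0.0225 q [ 0.32  0.68 -0.18  1.86  0.2   0.61 -1.73]
 t=53.38 [ 0.4997 -0.1499  0.2789] F [-0.5 -0.2 -0.5] w 0.0852 q [ 0.46  0.31 -0.3   1.69  0.1   1.16 -1.44]
[274  63]
0.012156572149928463
```

View pics/f3.png

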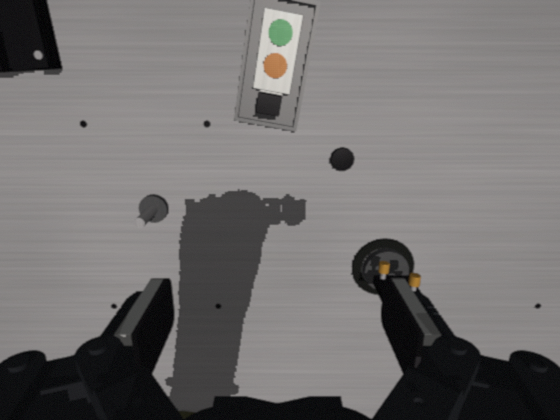

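View pics/sceneB.png

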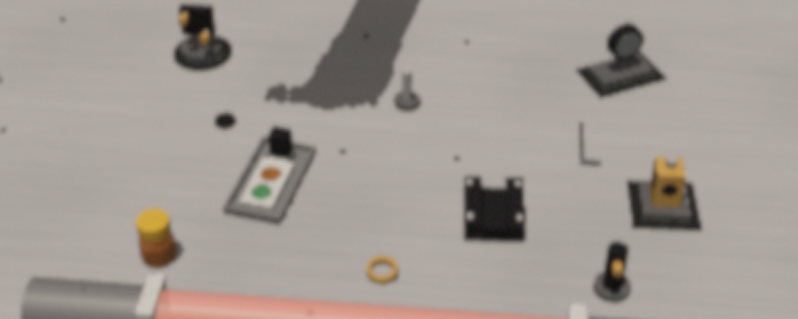

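```bash
python3 - <<'E'
from h import *
ctrl.pause(.3); info(); ticket.close_job()
E
```

```text
t=53.73 [ 0.5    -0.1498  0.2793] F [-0.3  0.   0.6] w 0.0855 q [ 0.46  0.31 -0.3   1.69  0.1   1.16 -1.44]
the job is handed in; nothing more can be done
```

I moved all four pieces in the order given and handed the job in at 53.7 s. The gripper was open, about 0.28 m up and touching nothing.

| Piece | Last check |
|---|---|
| Mirror mount on round pad | Upright, about 1.3–1.5 mm off centre; an earlier, shadowed view read about 2.2 mm |
| Splitter block on square pad | Within 0.7 mm and 0.4° |
| Lens mount on oblong pad | Turned to within about 0.2°. Depth put it 0.6 mm off centre, but a strip of outline on one side suggested 1.5–2 mm |
| Filter slider in tray | Drawn out straight and level with under 2 N on the wrist; lies flat (top at 12.2 mm, 12 expected), not touching the rim |

I left the mirror and lens offsets alone: re-gripping each for about 1.5 mm seemed a bigger risk than the error, and it would have broken the order. The final scene picture shows all four pieces standing in place and an empty guide.

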